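Lay a T-square flush to the cutting board

TASK

Get the T-square ready for a cut: slide it across the table, never lifting it off, until the front of its wooden head lies flush along its length against the facing edge of the cutting board and its metal blade lies centred over the board's saw line. Two glaze jars are in the way: stand both upright on the bare table, off the board, and disturb neither the cup, the glass, the vase nor the bowl.

Things in the scene. Friction and masses are not known exactly. Their poses are not given: they have to be found in the camera images.
- board: Plywood cutting board, 240 (x) x 180 (y) x 7 mm, screwed to the table. Origin: centre of its underside. Its working edge is the long +y side, facing the T-square, at board y = +90 mm. A dark 3 mm saw line crosses the board along y, at board x = +20 mm (off centre, away from the robot).
- tsquare: Loose T-square lying flat, 0.2-0.4 kg. Wooden head 180 (x) x 50 (y) x 20 mm high; origin: centre of the head's underside. A metal blade 36 mm wide, 3 mm thick runs from the middle of its front (-y) face to y = -165 mm, 10 mm above the table: it clears the board. Flat back at y = +25 mm. Centre of mass some 12 mm in front of the origin. In place: board x = +20, y = +115 mm, axes as the board's.
- face_near (a point): Point on the T-square's front face (x = -85, y = -25 mm, 4 mm up in the T-square's frame), near the head's end towards the robot.
- face_far (a point): Point on the T-square's front face (x = +85, y = -25 mm, 4 mm up in the T-square's frame), near the head's end away from the robot.
- jar_edge: Closed glaze jar, white with a teal cap, standing on the table just off the working edge, in the T-square's way. Body 52 mm in diameter up to 55 mm, cap 48 mm in diameter up to 68 mm; 0.16 kg. Origin: centre of its underside, z up.
- jar_board: Closed glaze jar, white with a red cap, standing on the board across the saw line, in the blade's way. Body 52 mm in diameter up to 55 mm, cap 48 mm in diameter up to 68 mm; 0.16 kg. Origin: centre of its underside, z up.
- cup: Bystander: dotted cup, 74 mm in diameter, 116 mm high, on the table beyond the T-square's way. Origin: centre of its underside.
- glass: Bystander: dark green tumbler, 80 mm in diameter, 112 mm high, on the table on the robot's side of the way. Origin: centre of its underside.
- vase: Bystander: slim clay vase, 75 mm in diameter, 270 mm high, on the table beyond the board. Origin: centre of its underside.
- bowl: Bystander: clay bowl upside down, 122 mm in diameter, 61 mm high, on the table to the right of the board. Origin: centre of its underside. The table from x = 0.40 to 0.58 m and y = 0.36 to 0.50 m is bare.
There are look-alikes about, which are no part of the job. What is shaped like the jar_board but green or orange is not meant. Leave any yellow look-alike of the jar_edge alone.

How it is judged (in metres and radians):
At the end, for the whole second after the job is handed in: The T-square lies flat on the table with both ends of its head's front face within 2.5 mm of the board's working edge and its blade centred on the saw line to within 10 mm; both jars stand upright on the bare table, off the board; all at rest (y of face_near in the frame of board between 0.087 and 0.0925 m and y of face_far in the frame of board between 0.087 and 0.0925 m and x of tsquare in the frame of board between 0.01 and 0.03 m and height (world z) of each of tsquare, jar_edge, jar_board below 0.003 m and angle between tsquare's own z axis and vertical below 0.05 rad and linear speed of tsquare below 0.01 m/s and height (world z) of each of jar_edge, jar_board above -0.01 m and angle between each of jar_edge, jar_board's own z axis and vertical below 0.1 rad and linear speed of each of jar_edge, jar_board below 0.02 m/s); the robot touches nothing.
It fails at once if the T-square is lifted more than 20 mm or tipped (height (world z) of tsquare above 0.02 m or angle between tsquare's own z axis and vertical above 0.25 rad).
It fails at once if a jar is knocked over (angle between any of jar_edge, jar_board's own z axis and vertical above 0.7 rad).
It fails at once if the cup, glass, vase or bowl is moved more than 20 mm (distance of any of cup, glass, vase, bowl from where it was at the start of the episode above 0.02 m).
It also fails if it takes over 72 s, if anything falls off the work surface, if the arm or the gripper's body presses on something with over 40 N, if the wrist force passes 120 N, or if a joint passes its speed limit or range.

ROBOT

A 6-joint arm with a two-finger parallel gripper is mounted at the origin on a cart in front of the work surface, level with it; the furniture and walls round the work are solid. World frame = base frame: x ahead of the robot, y to its left, z up, the work surface at z = 0. Lengths are in mm, angles in rad, forces in N, time in s.
With the tool pointing down it reaches from about 275 to 825 mm from the base axis. Payload 4.9 kg.
Tool frame: the origin (TCP) lies at the very end of the fingers, on their centre line; the grasp point (between the pads) lies 19 mm behind it; z points along the fingers, y is the line along which they close (so a half turn about z gives the same grasp; the last joint's range is limited). The gripper opens to 85 mm and grips with 20 to 120 N. Pads are 22 mm wide; open, the fingers measure 114 mm over their backs; the gripper's body (76 mm by 85 mm) begins 54 mm behind the grasp point. The pads swing forward as they close: fully open they stand 13 mm farther back than shut.
Start: joints at [1.025, 0.326, -0.193, 1.052, 0, 1.437], TCP at [220.139, 504.041, 231.281] pointing down, gripper open.
Joint ranges: [-2.65, 2.65], [-0.97, 1.79], [-1.3, 1.35], [-1.93, 2.1], [-1.47, 1.37], [-3.14, 3.14]. Speed limits (rad/s): [2.57, 2.57, 3.14, 3.14, 3.14, 3.14].

INTERFACE

Orientations are given as [roll, pitch, yaw] about the fixed x, y, z axes, in that order (R = Rz(yaw) Ry(pitch) Rx(roll)).
In Python, from bench import bot, solve_ik, imaging gives the robot as it stands. Calls block until the motion is done:
- bot.move_ptp(position, orientation): joint-space move of the TCP to a pose.
- bot.movel(position, rot=None, max_speed=150, threshold=None): straight line of the TCP; rot=None keeps the orientation; max_speed is the mean speed in mm/s. With threshold (N) it stops when the force on the tool has changed by that much, and returns True; else False.
- bot.move_j(angles): joint-space move.
- bot.grip(opening, effort=None): opening from 0.0 (shut) to 1.0 (fully open); effort is the grip in N (None keeps the last); returns when the fingers have stopped.
- bot.dwell(seconds).
- solve_ik(position, orientation): joint angles nearest the present ones, or None.
- bot.get_state(): the state.
- imaging.capture(name): name is "scene" or "top" or "wrist"; returns the picture (480x640x3 uint8, blue, green, red); there is no depth.
- imaging.camera_model(name): a dict with "K" (3x3 intrinsics, pixels), "position" and "rotation" of the camera in the world. Camera axes: x right, y up, looking along -z (the intrinsics and any distortion apply to the point x, -y, -z); pixel columns grow to the right and rows downward; lengths in mm; the calibration is good to about 2 mm. A picture is of the moment at which its call begins: read the wrist's pose just before it. camera_model takes no time and is no camera call; for the wrist camera it gives the pose at the moment of the call.
A pose or a line that the arm cannot do raises bot.IKError and nothing moves.
- bot.sign_off(): hands the job in; it is judged then, once.
The state is a dict: "t": time; "qpos": joint angles; "joint_velocities": joint speeds; "effort": joint torques, N m; "tcp_pos": TCP position; "orientation": TCP orientation; "contact_force": force on the tool from outside, world axes, zero at the start; "wrist_torque": the same for the moment, N m; "opening": opening from 0.0 (shut) to 1.0 (fully open); "gripper_force": force on a finger pad.
Only numpy, scipy, OpenCV 4.12 (cv2) and the standard library are available. Lean on these libraries where they do the work, as an engineer would, in place of code of your own. Each camera call takes 0.05 s, during which the arm holds its last target. There are 200 camera calls.

## Working session

There is one attempt and no reset: what is moved stays moved. The work goes in short steps, each a Python script; the robot and the scene stay as the last script left them, time stands still between calls to the robot, and variables do not carry over. Pictures are saved under pics/ and viewed, at most 10 in all, crops included, and the job is handed in when it is done.

```bash
mkdir -p pics; ls; python3 - <<'E'
from bench import bot, imaging
import cv2, json, numpy as np
for n in ("scene","top"):
    cv2.imwrite(f"pics/{n}0.png", imaging.capture(n))
for n in ("scene","top","wrist"):
    m=imaging.camera_model(n); print(n,{k:(np.round(v,4).tolist() if not isinstance(v,str) else v) for k,v in m.items()})
s=bot.get_state(); print(s['t'],s['orientation'],s['tcp_pos'])
E
```

```text
pics
scene {'K': [[491.9858, 0.0, 314.3984], [0.0, 491.9858, 239.5765], [0.0, 0.0, 1.0]], 'position': [112.5752, -843.6479, 568.8484], 'rotation': [1.0112, 0.0009, -0.5413]}
top {'K': [[578.314, 0.0, 321.0236], [0.0, 578.314, 245.0371], [0.0, 0.0, 1.0]], 'position': [342.0357, -108.1531, 1261.9521], 'rotation': [0.1693, 0.0131, -1.5703]}
wrist {'K': [[392.334, 0.0, 317.9052], [0.0, 392.334, 242.3392], [0.0, 0.0, 1.0]], 'position': [154.0852, 533.7254, 373.2048], 'rotation': [-0.2934, 0.0015, 1.1592]}
0.1 [-3.13998755e+00 -2.54059602e-04  2.72977968e+00] [219.84622404 503.57664962 230.5494318 ]
```

View pics/scene0.png

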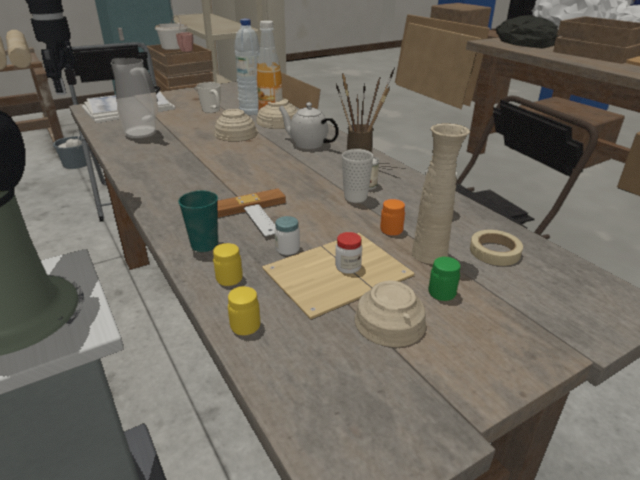

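View pics/top0.png

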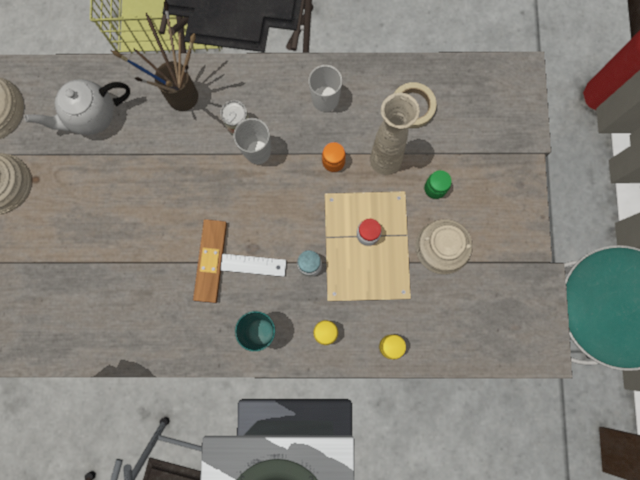

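Top view, from which I choose by the description:
- **jar_board:** the red cap at (370,231). Orange (333,157) and green (438,184) could be mistaken for it.
- **jar_edge:** the teal cap at (310,262). Yellow (325,332) and (393,347) are its look-alikes.
- **T-square:** head at (210,261), blade running right to (285,265).
- **Board:** centre (367,246), with the saw line at about row 236.
- **Others:** cup about (253,140), glass (255,331), vase base about (388,165), bowl (446,245).

Next I measure and check with one close crop.

```bash
cat > h.py <<'E'
import cv2, numpy as np
from scipy.spatial.transform import Rotation as Ro
from bench import bot, solve_ik, imaging
def ray(m,uv,z):
    K=np.array(m['K']); R=Ro.from_euler('xyz',m['rotation']).as_matrix(); p=np.array(m['position'])
    uv=np.atleast_2d(uv).astype(float)
    d=np.c_[(uv[:,0]-K[0,2])/K[0,0],-(uv[:,1]-K[1,2])/K[1,1],-np.ones(len(uv))]@R.T
    return p+d*((z-p[2])/d[:,2])[:,None]
def proj(m,P):
    K=np.array(m['K']); R=Ro.from_euler('xyz',m['rotation']).as_matrix()
    c=(np.atleast_2d(P)-np.array(m['position']))@R
    return np.c_[K[0,2]-K[0,0]*c[:,0]/c[:,2],K[1,2]+K[1,1]*c[:,1]/c[:,2]]
def big(mask,roi=None):
    "largest contour inside roi (u0,v0,u1,v1)"
    if roi:
        k=np.zeros_like(mask); u0,v0,u1,v1=roi; k[v0:v1,u0:u1]=mask[v0:v1,u0:u1]; mask=k
    mask=cv2.morphologyEx(mask,cv2.MORPH_OPEN,np.ones((3,3),np.uint8))
    cs,_=cv2.findContours(mask,cv2.RETR_EXTERNAL,cv2.CHAIN_APPROX_NONE)
    return max(cs,key=cv2.contourArea)
E
python3 - <<'E'
from h import *
im=cv2.imread('pics/top0.png'); m=imaging.camera_model('top'); hsv=cv2.cvtColor(im,cv2.COLOR_BGR2HSV)
for n,(u,v) in dict(head=(215,240),blade=(250,263),board=(345,280),table=(300,320),teal=(310,258),red=(370,228)).items(): print(n,hsv[v,u])
def rect(mask,roi,z,n):
    c=big(mask,roi); w=ray(m,c.reshape(-1,2),z)[:,:2].astype(np.float32); r=cv2.minAreaRect(w); print(n,np.round(r[0],1),np.round(r[1],1),round(r[2],2),cv2.contourArea(c)); print(np.round(cv2.boxPoints(r)).tolist())
rect(cv2.inRange(hsv,(5,120,70),(25,255,255)),(185,205,240,315),20,'head')
rect(cv2.inRange(hsv,(0,0,175),(180,60,255)),(222,240,300,290),13,'blade')
rect(cv2.inRange(hsv,(12,70,140),(30,200,255)),(315,180,420,310),7,'board')
rect(cv2.inRange(hsv,(0,160,80),(6,255,255)),(340,210,400,250),68,'red')
rect(cv2.inRange(hsv,(85,50,60),(110,255,255)),(290,240,330,280),68,'teal')
print('cup/glass rough',np.round(ray(m,[(253,140),(255,331)],60)), 'vase',np.round(ray(m,[(388,168),(446,245)],30)))
print('sawline',np.round(ray(m,[(328,236.5),(405,236.5)],7)))
print('bare',proj(m,[[400,360,0],[580,500,0]]))
cv2.imwrite('pics/crop.png',cv2.resize(im[130:350,190:460],None,fx=2.7,fy=2.7,interpolation=cv2.INTER_CUBIC))
E
```

```text
head [ 14 137 155]
blade [ 75   2 216]
board [ 20  74 202]
table [ 17  26 136]
teal [ 92  49 152]
red [  1 160 188]
head [521.2 150. ] [ 50.4 177.9] 84.29 1737.5
[[430.0, 134.0], [607.0, 116.0], [612.0, 166.0], [435.0, 184.0]]
blade [512.5  56.9] [139.8  36.9] 84.43 982.0
[[487.0, -11.0], [524.0, -14.0], [538.0, 125.0], [501.0, 128.0]]
board [ 505.3 -192.9] [136.8 179.3] 1.15 4756.5
[[435.0, -105.0], [439.0, -284.0], [575.0, -281.0], [572.0, -102.0]]
red [ 579.1 -194.3] [39.9 40.7] 89.87 265.0
[[559.0, -214.0], [599.0, -214.0], [600.0, -174.0], [559.0, -174.0]]
teal [525.  -77.8] [12.7 12.5] 0.09 25.5
[[519.0, -72.0], [519.0, -84.0], [531.0, -84.0], [531.0, -71.0]]
cup/glass rough [[780.  56.  60.]
 [368.  44.  60.]] vase [[ 725. -240.   30.]
 [ 552. -361.   30.]]
sawline [[ 576. -107.    7.]
 [ 575. -277.    7.]]
bare [[113.69406192 316.76987947]
 [ 56.21936696 235.66177816]]
```

View pics/crop.png

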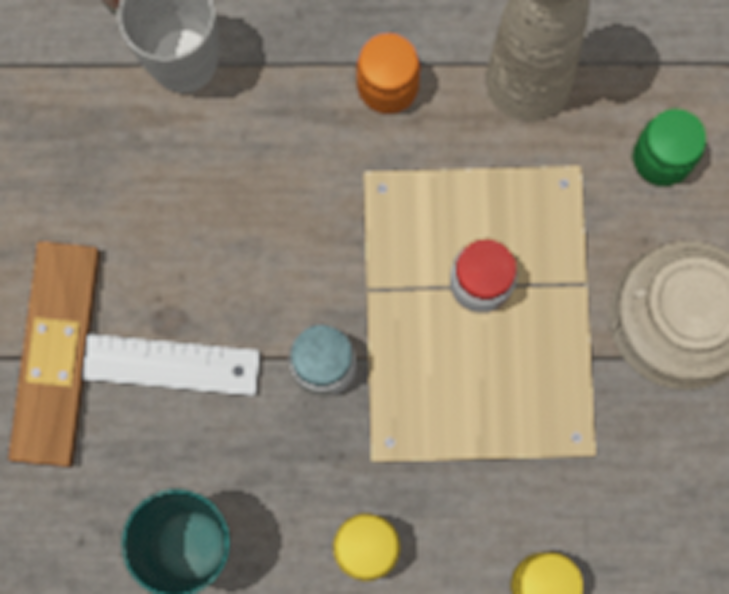

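The crop confirms both choices. The teal cap is at about (309,261) px and the red cap at (370,230) px, standing on the saw line. Now I'll compute the board frame and hover over the teal jar.

```bash
python3 - <<'E'
from h import *
m=imaging.camera_model('top')
c=np.array([(364,171),(581,166),(371,461),(595,455),(367,290),(586,284)])/2.7+[190,130]-0.3
w=ray(m,c,7); print('board TL TR BL BR saw', np.round(w[:,:2],1).tolist())
j=ray(m,np.array([(322,355),(486,269)])/2.7+[190,130],68); print('teal,red',np.round(j,1).tolist())
D=[np.pi,0,np.pi/2]
for p in ([525,-78,250],[525,-78,16],[580,-190,22],[440,440,16],[540,440,16],[520,190,5],[590,-40,5]):
    for y in (np.pi/2,-np.pi/2,np.pi,0): q=solve_ik(p,[np.pi,0,y]); print(p,round(y,2),None if q is None else np.round(q,2).tolist())
bot.move_ptp([j[0][0],j[0][1],220],D)
s=bot.get_state(); wm=imaging.camera_model('wrist'); cv2.imwrite('pics/w1.png',imaging.capture('wrist'))
print(s['t'],s['tcp_pos'],s['contact_force'],proj(wm,[[*j[0][:2],68],[*j[1][:2],68]]))
E
```

```text
board TL TR BL BR saw [[674.5, -99.4], [678.2, -278.9], [434.8, -104.9], [439.5, -284.3], [574.3, -101.8], [578.9, -280.6]]
teal,red [[511.4, -67.9, 68.0], [578.8, -195.4, 68.0]]
[525, -78, 250] 1.57 [-0.29, 0.28, -0.21, 1.08, 0.0, 1.28]
[525, -78, 250] -1.57 [-0.29, 0.28, -0.21, 1.08, 0.0, -1.86]
[525, -78, 250] 3.14 [-0.29, 0.28, -0.21, 1.08, 0.0, -0.29]
[525, -78, 250] 0 [-0.29, 0.28, -0.21, 1.08, 0.0, 2.85]
[525, -78, 16] 1.57 [-0.29, 0.54, -0.5, 0.53, 0.0, 1.28]
[525, -78, 16] -1.57 [-0.29, 0.54, -0.5, 0.53, 0.0, -1.86]
[525, -78, 16] 3.14 [-0.29, 0.54, -0.5, 0.53, 0.0, -0.29]
[525, -78, 16] 0 [-0.29, 0.54, -0.5, 0.53, 0.0, 2.85]
[580, -190, 22] 1.57 [-0.44, 0.64, -0.27, 0.66, 0.0, 1.13]
[580, -190, 22] -1.57 [-0.44, 0.64, -0.27, 0.66, 0.0, -2.01]
[580, -190, 22] 3.14 [-0.44, 0.64, -0.27, 0.66, 0.0, -0.44]
[580, -190, 22] 0 [-0.44, 0.64, -0.27, 0.66, 0.0, 2.7]
[440, 440, 16] 1.57 [0.67, 0.66, -0.24, 0.67, 0.0, 2.24]
[440, 440, 16] -1.57 [0.67, 0.66, -0.24, 0.67, 0.0, -0.9]
[440, 440, 16] 3.14 [0.67, 0.66, -0.24, 0.67, 0.0, 0.67]
[440, 440, 16] 0 [0.67, 0.66, -0.24, 0.67, 0.0, -2.47]
[540, 440, 16] 1.57 [0.58, 0.78, -0.0, 0.79, 0.0, 2.15]
[540, 440, 16] -1.57 [0.58, 0.78, -0.0, 0.79, 0.0, -0.99]
[540, 440, 16] 3.14 [0.58, 0.78, -0.0, 0.79, 0.0, 0.58]
[540, 440, 16] 0 [0.58, 0.78, -0.0, 0.79, 0.0, -2.56]
[520, 190, 5] 1.57 [0.22, 0.58, -0.44, 0.54, 0.0, 1.79]
[520, 190, 5] -1.57 [0.22, 0.58, -0.44, 0.54, 0.0, -1.35]
[520, 190, 5] 3.14 [0.22, 0.58, -0.44, 0.54, 0.0, 0.22]
[520, 190, 5] 0 [0.22, 0.58, -0.44, 0.54, 0.0, -2.92]
[590, -40, 5] 1.57 [-0.19, 0.64, -0.34, 0.6, 0.0, 1.38]
[590, -40, 5] -1.57 [-0.19, 0.64, -0.34, 0.6, 0.0, -1.76]
[590, -40, 5] 3.14 [-0.19, 0.64, -0.34, 0.6, 0.0, -0.19]
[590, -40, 5] 0 [-0.19, 0.64, -0.34, 0.6, 0.0, 2.95]
2.3917 [511.42845731 -67.14245112 220.04310972] [-0.85337209  0.5150245   0.73549141] [[315.56911282 224.98183578]
 [393.24551557 367.51881745]]
```

View pics/w1.png

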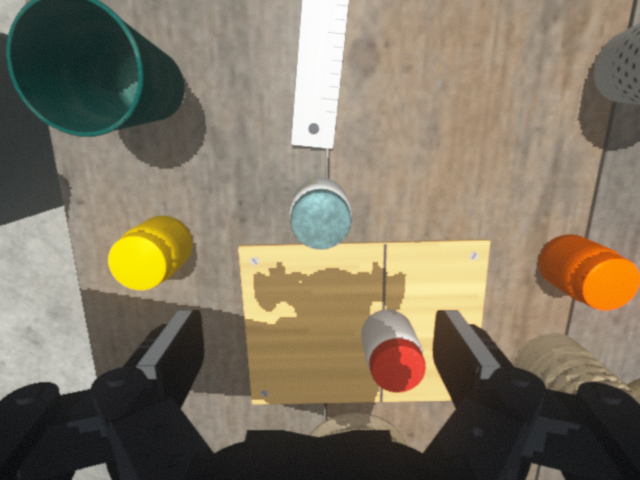

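Wrist view: the teal cap is at (321,221), the red cap at (397,365) and the saw line at u≈384, all within 3 mm of the top-view estimates. I'll pick up the teal jar and put it in the bare area.

```bash
cat >> h.py <<'E'
D=[np.pi,0,np.pi/2]
def pick(x,y,z):
    bot.movel([x,y,z],max_speed=150); bot.grip(0.0,40); s=bot.get_state()
    print('grip',s['t'],s['opening'],s['gripper_force'],s['tcp_pos'])
    bot.movel([x,y,z+190],max_speed=250); s=bot.get_state(); print('lifted',s['opening'],s['gripper_force'])
    return s['gripper_force']
def put(x,y,z):
    bot.move_ptp([x,y,z+130],D); bot.movel([x,y,z+1],max_speed=120)
    bot.dwell(0.2); bot.grip(1.0); bot.movel([x,y,z+190],max_speed=250); print('put',bot.get_state()['t'])
E
python3 - <<'E'
from h import *
wm=imaging.camera_model('wrist'); p=ray(wm,[(321,221),(397,365)],68); print(p)
x,y=(p[0][:2]+[511.4,-67.9])/2
pick(x,y,14); put(480,470,14)
E
```

```text
[[ 515.55704084  -64.72555384   68.        ]
 [ 581.90626154 -192.81954204   68.        ]]
grip 4.3917 0.5784231654731387 41.41863389639184 [513.73579834 -66.43967928  14.78044512]
lifted 0.5784447695000096 41.69297935543
put 10.0333
```

```bash
python3 - <<'E'
from h import *
bot.move_ptp([580.4,-194,210],D)
cv2.imwrite('pics/w2.png',imaging.capture('wrist'))
pick(580.4,-194,21); put(480,388,14)
bot.move_ptp([520,200,230],D)
cv2.imwrite('pics/w3.png',imaging.capture('wrist')); cv2.imwrite('pics/top1.png',imaging.capture('top')); cv2.imwrite('pics/scene1.png',imaging.capture('scene'))
im=cv2.imread('pics/top1.png'); cv2.imwrite('pics/c2.png',cv2.resize(im[140:340,40:460],None,fx=1.9,fy=1.9,interpolation=cv2.INTER_CUBIC))
print(bot.get_state()['t'])
E
```

```text
grip 14.3083 0.581172579141981 41.670838398858905 [ 580.60397144 -194.23042391   21.91622393]
lifted 0.5763440555268564 41.69189676756105
put 20.1333
21.0833
```

View pics/w3.png

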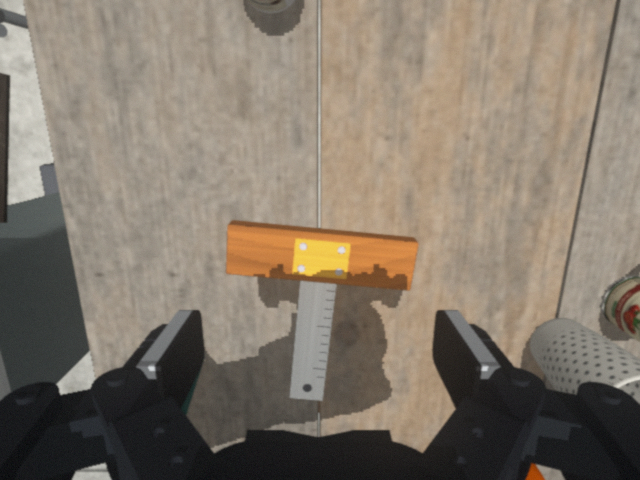

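View pics/c2.png

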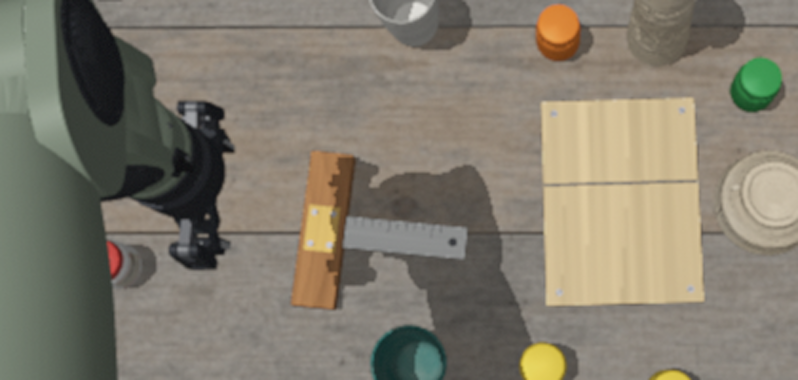

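Wrist view: the head's top-face corners are at about (229,228), (417,241), (413,290) and (227,274), and the blade tip is at (307,398). The top crop shows the board clear and the red jar standing at (103,260). I'll grip the head across y at its far half and slide it to just short of the board.

```bash
python3 - <<'E'
from h import *
wm=imaging.camera_model('wrist')
w=ray(wm,[(229,228),(417,241),(413,290),(227,274)],20)[:,:2]; c=w.mean(0)
d=(w[1]+w[2]-w[0]-w[3])/2; yw=np.arctan2(d[1],d[0]); print(np.round(w,1).tolist(),c,yw,np.linalg.norm(d))
c=(c+[521.2,150])/2; yw=(yw-0.098)/2
R=lambda a:np.array([[np.cos(a),-np.sin(a)],[np.sin(a),np.cos(a)]])
p=c+R(yw)@[45,0]; rot=[np.pi,0,np.pi+yw]
print(c,yw,p)
bot.move_ptp([*p,110],rot)
print('hit',bot.movel([*p,2.0],max_speed=100,threshold=12))
s=bot.get_state(); print(s['tcp_pos'],s['contact_force'])
bot.grip(0.0,30); s=bot.get_state(); print(s['t'],s['opening'],s['gripper_force'],s['contact_force'])
by=0.0227; B=np.array([556.75,-191.9]); o=B+R(by)@[20,150]; t=o+R(by)@[45,0]
print('hit',bot.movel([*t,s['tcp_pos'][2]],rot=[np.pi,0,np.pi+by],max_speed=70,threshold=30))
s=bot.get_state(); print(s['t'],s['tcp_pos'],s['opening'],s['contact_force'],s['orientation'])
cv2.imwrite('pics/top2.png',imaging.capture('top'))
E
```

```text
[[438.7, 183.0], [613.9, 170.9], [613.8, 121.1], [433.9, 137.3]] [525.06920314 153.07898615] -0.07948157548346299 178.116771528028
[523.13460157 151.53949308] -0.0887407877417315 [567.95753195 147.55139677]
hit False
[568.59757702 147.6526146    2.6643646 ] [-0.18857937  1.13324335 -0.24978974]
24.1583 0.5778960404334728 32.25867748260498 [-0.8854345   1.28714139  3.88224626]
hit False
27.0917 [618.20005679 -40.04624944   2.62677266] 0.5742450884650558 [-1.31810591  4.07337529  4.34852848] [ 3.14067989e+00 -2.00372628e-04 -3.11863984e+00]
```

```bash
python3 - <<'E'
from h import *
bot.grip(0.73); s=bot.get_state(); p=s['tcp_pos']
bot.movel([p[0],p[1],120],max_speed=150)
bot.move_ptp([575,-10,200],[np.pi,0,np.pi/2+.0227])
cv2.imwrite('pics/w4.png',imaging.capture('wrist')); print(bot.get_state()['t'])
E
```

```text
29.8417
```

View pics/w4.png

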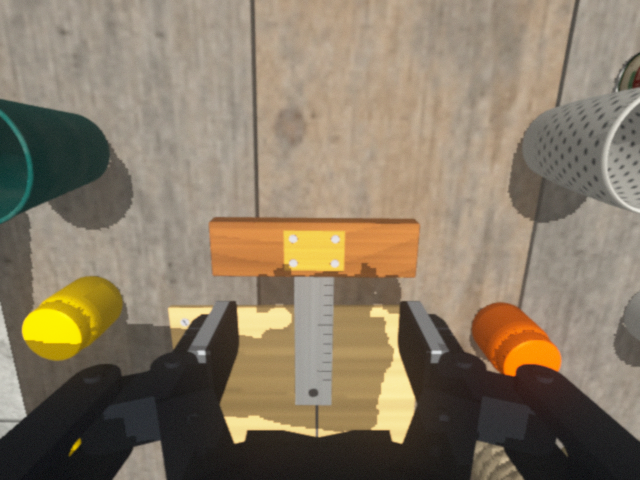

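The blade tip is at (313,405) and the saw line emerges at (317,408). That is about 3 mm off centre and nearly parallel, so I can push it home from the back.

```bash
python3 - <<'E'
from h import *
by=0.0227; B=np.array([556.75,-191.9]); R=np.array([[np.cos(by),-np.sin(by)],[np.sin(by),np.cos(by)]])
f=lambda x,y:B+R@[x,y]
rot=[np.pi,0,np.pi/2+by]
bot.grip(0.6)
bot.movel([*f(18,205),60],rot=rot); bot.movel([*f(18,205),2.5],max_speed=100,threshold=15)
print(bot.get_state()['t'],bot.get_state()['contact_force'])
print('hit',bot.movel([*f(18,165),2.5],max_speed=60,threshold=15)); s=bot.get_state(); print(s['tcp_pos'],s['contact_force'])
print('hit',bot.movel([*f(18,143),2.5],max_speed=20,threshold=15))
s=bot.get_state(); print(s['t'],s['tcp_pos'],s['contact_force'],s['wrist_torque'],'board y',(R.T@(s['tcp_pos'][:2]-B)))
bot.dwell(0.3); s=bot.get_state(); print(s['tcp_pos'],s['contact_force'])
E
```

```text
31.9333 [0.18456324 0.99526421 0.26230418]
hit False
[571.05169519 -27.27311999   2.44049893] [0.71323725 0.49402676 0.52905985]
hit True
33.5583 [570.57180407 -39.89590859   1.98067203] [0.80239945 1.54209143 0.82971924] [ 0.11631458 -0.07093146  0.04666057] board y [ 17.26843965 151.65120199]
[569.80829374 -39.0789619    1.40265465] [0.87087539 0.01115838 0.36260903]
```

```bash
python3 - <<'E'
from h import *
by=0.0227; B=np.array([556.75,-191.9]); R=np.array([[np.cos(by),-np.sin(by)],[np.sin(by),np.cos(by)]])
f=lambda x,y:B+R@[x,y]
for i in range(2):
    print('hit',bot.movel([*f(18,145),2.5],max_speed=12,threshold=25))
    s=bot.get_state(); print(s['t'],s['contact_force'],'board',(R.T@(s['tcp_pos'][:2]-B)))
bot.movel([*f(18,175),2.5],max_speed=60); bot.movel([*f(18,175),90])
bot.move_ptp([*f(18,145),190],[np.pi,0,np.pi/2+by])
a=imaging.capture('wrist'); wm=imaging.camera_model('wrist')
p=proj(wm,[[*f(20,90),7]])[0]; print(p,bot.get_state()['t'])
cv2.imwrite('pics/w5.png',a); cv2.imwrite('pics/top3.png',imaging.capture('top'))
E
```

```text
hit False
34.675 [-0.9814375  17.49658636  2.52593946] board [ 16.63248813 151.51996688]
hit False
34.925 [-1.04049825 17.98916061  2.72050971] board [ 16.63565865 151.49923093]
[319.73769996 276.32635812] 36.8583
```

View pics/w5.png

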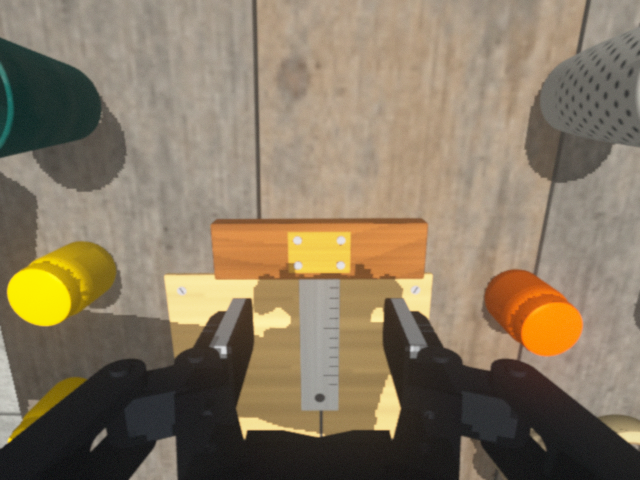

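Commanded 6 mm past contact, the push stalled firmly at 17.5 N, exactly where the head should be flush. The blade tip (320,408) sits on the saw line (321,412). I'll back off and check the whole scene once.

```bash
python3 - <<'E'
from h import *
bot.move_ptp([350,-60,330],D)
t=imaging.capture('top'); s=imaging.capture('scene')
cv2.imwrite('pics/fin.png',np.hstack([cv2.resize(t[120:360,60:460],(500,300),interpolation=cv2.INTER_CUBIC),cv2.resize(s[80:340,150:450],(300,300))])); print(bot.get_state()['t'])
E
```

```text
38.0333
```

View pics/fin.png

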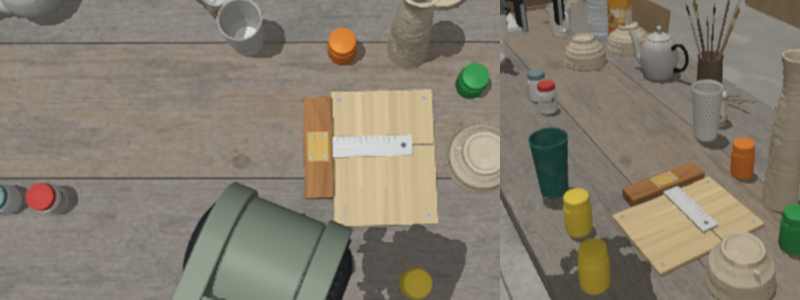

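The head lies along the board edge from (332,97) to (332,197), with the blade on the saw line. Both jars stand upright at (40,197) and (5,197), and the bystanders haven't moved.

```bash
python3 -c "
from bench import bot
print(bot.sign_off())"
```

```text
the job is handed in; nothing more can be done
None
```

I handed the job in at about 38 s: the last pictures show the T-square flush against the board with its blade on the saw line, both jars upright on the bare table, and the cup, glass, vase and bowl undisturbed; the hand-in returned no verdict.

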